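# Put the round printing block away in its case

### The arm

A 6-joint arm with a two-finger parallel gripper is mounted at the origin on the work surface. World frame = base frame: x ahead of the robot, y to its left, z up, the work surface at z = 0. Lengths are in mm, angles in rad, forces in N, time in s.
With the tool pointing down it reaches from about 400 to 925 mm from the base axis. Payload 12.5 kg.
Tool frame: the origin (TCP) lies at the centre of the arm's flange, where the gripper is bolted on; the fingertips stand 190 mm ahead of it and the grasp point (between the pads) lies env.grip_point_offset ahead of it (env.grip_point_offset is the distance from the TCP to the grasp point, in mm); z points along the fingers, x is the direction in which the jaws open and shut, and the axes are right-handed (so a half turn about z gives the same grasp; the last joint's range is limited). The gripper opens to 95 mm and grips with 3 to 60 N. Pads are 20 mm wide; open, the fingers measure 119 mm over their backs; the gripper's body (75 mm by 180 mm) begins 59 mm behind the grasp point.
Start: joints at [-0.106, 0.491, 1.559, -0, 1.092, -0.106], TCP at [625, 0.023, 404.761] pointing down, gripper open.
Joint ranges: [-3.1, 3.1], [-0.84, 2.19], [0.05, 2.79], [-1.13, 4.28], [0.06, 2.93], [-2.69, 2.69]. Speed limits (rad/s): [2.22, 2.22, 2.79, 3.14, 3.14, 3.14].

### API

Orientations are given as [roll, pitch, yaw] about the fixed x, y, z axes, in that order (R = Rz(yaw) Ry(pitch) Rx(roll)).
In Python, from cell import state, read_camera, camera_model, job_done, env gives the robot as it stands.
- The arm moves only by the tool arm_command, never from a script. Its argument "steps" is a list of rows, each a list of 6 numbers: the shift along the tool's x, y, z in cm, then the turn, a rotation vector about the tool's x, y, z in degrees. In form: [[dx, dy, dz, rx, ry, rz], ...]. A call has 1 to 12 rows; each row is the pose to reach, as a shift and turn from the pose commanded when the call began, along the tool's axes at that moment; what a row does not reach only later rows make up. A row lasts 1/12 s, in which the tool goes at most 41.7 mm and 7.16 degrees, less where a joint would pass 70% of its speed; a pose out of reach is approached as far as the arm can. A call with a gripper value outside its range is refused whole. "jaw" is the finger opening in cm, from 0 to 9.51, set as the call begins (left out, the last holds). The fingers move at their own pace and stop on an object; the grip force is fixed at half the most. Time passes only in rows, so rows that repeat a pose let the fingers close. It gives the time, the measured TCP pose, the force and the opening at its end, in the units of the state.
- state(): the state, without advancing time (a new reading comes with each control period).
- read_camera(name): name is "scene" or "side" or "wrist"; returns the picture (420x560x3 uint8, red, green, blue); there is no depth.
- camera_model(name): a dict with "K" (3x3 intrinsics, pixels), "xyz" and "rotation" of the camera in the world. Camera axes: x right, y up, looking along -z (the intrinsics and any distortion apply to the point x, -y, -z); pixel columns grow to the right and rows downward; lengths in mm; the calibration is good to about 2 mm. A picture is of the moment at which its call begins: read the wrist's pose just before it. camera_model takes no time and is no camera call; for the wrist camera it gives the pose at the moment of the call.
- job_done(): hands the job in, once; it reports no verdict.
The state is a dict: "t": time; "joints": joint angles; "qvel": joint speeds; "tau": joint torques, N m; "eef_pos": TCP position; "tcp_rot": TCP orientation; "ft_force": force on the tool from outside, world axes, zero at the start; "moment": the same for the moment, N m; "opening": opening from 0.0 (shut) to 1.0 (fully open).
Only numpy, scipy, OpenCV 4.12 (cv2) and the standard library are available. Lean on these libraries where they do the work, as an engineer would, in place of code of your own. Each camera call takes 0.05 s, during which the arm holds its last target. There are 200 camera calls.

### The job

Put the round carved printing block away: lift the rubbing pad off it and lay it sole down, flat, in the tool tray, push the block round by its edge until its notch faces the mark on the base board's tab, then put the cover on, tongue side to the mark, so that it sits fully down on the base. Set the pad and the cover down gently rather than dropping them, and leave the bowl, the brush and the inkstone where they are.

Things in the scene. Friction and masses are not known exactly. Their poses are not given: they have to be found in the camera images.
- case: Fixed pale wood base: 216 mm square board 16 mm thick with a centred 178 mm square plinth, its top 24 mm above the table. Origin: centre of the board's underside, on the table. Its -x side (roughly toward the robot) has a 44 mm wide tab reaching 146 mm from the centre, with the mark. The cover's rim rests on the board around the plinth, 16 mm above the table, 3 mm of play each side.
- mark (a point): The mark: a dark line and dot inlaid in the tab, on the case's -x axis, 126 mm from the case's centre, 16 mm above the table.
- block (a joint): Turning angle (rad) of the round block on the case's vertical centre pin. 0 or any multiple of 2 pi: the notch faces the mark. Grows anticlockwise seen from above. Starts between 0.9 and 5.4 and may be turned either way, with no stop in reach. It turns stiffly (about 2 N at the edge), stays where it is left and cannot be lifted off.
- hub (a point): Centre of the round block's top, 60 mm above the table, over the case's centre. The block is black carved wood: a disc of radius 85 mm, 34 mm thick, its underside 26 mm above the table.
- notch (a point): Middle of the mouth of the block's only notch: 85 mm from the block's centre, at the height of the block's top (60 mm above the table). The notch is straight-sided, 50 mm wide, cut through the full thickness and inward to 61 mm from the centre. Closed fingers can be lowered into it and pushed sideways against one of its walls.
- cover: Loose brown wooden cover, 0.45 kg: an upside-down square box, 196 mm outside, 184 mm inside, 60 mm high, ceiling 54 mm above its rim. Origin: centre of its rim plane (underside), z up. On top, centred, a straight grip bar 22 mm thick (x), 110 mm long (y), from 60 to 90 mm above the origin. Starts standing on its rim on the table.
- tongue (a point): Foot of the tongue inside the cover's -x wall: 80 mm from the cover's centre, 16 mm above its rim. The tongue is 26 mm wide (y), reaches inward to 67 mm from the centre and up to the ceiling. It must drop into the block's notch, so this side of the cover goes to the mark. A dark inlay on the cover's top, between bar and edge, shows where it is.
- tray: Fixed open wooden tool tray, 210 mm (x) by 130 mm (y), 26 mm high, walls and floor 6 mm or less thick. Origin: centre of its underside, on the table.
- pad: Loose rubbing pad, 0.18 kg: a dark wooden sole 110 mm (x) by 44 mm (y), 22 mm thick, with a centred upright grip 80 mm long (x), 20 mm thick (y), from 22 to 48 mm above the sole's underside. Origin: centre of the sole's underside; z up. Starts lying on the block's top.
- bowl: Black bowl, 110 mm across, 50 mm high, loose bystander beyond the work. Origin: centre of its underside.
- brush: Fibre brush standing on its bristles, 84 mm across, 125 mm high, loose bystander. Origin: centre of its underside.
- inkstone: Dark stone slab 60 x 150 x 35 mm, loose bystander. Origin: centre of its underside.
Not all that is in view belongs to the job. Of the things like the pad, leave any that is purple; of the rest the smaller one is meant.

How it is judged:
By the outcome, as a careful person would: the job done as asked, in the order asked, and still so for the second after the job is handed in, with the robot touching nothing.
It also fails if it takes over 61 s, if anything falls off the work surface, if the arm or the gripper's body presses on something with over 40 N, if the wrist force passes 120 N, or if a joint passes its speed limit or range.

## Working session

There is one attempt and no reset: what is moved stays moved. The work goes in short steps, Python scripts to look and compute and a tool call to move; the robot and the scene stay as the last step left them, time stands still between calls to the robot, and variables do not carry over. Pictures are saved under pics/ and viewed, about 8 in all and at most 12, crops included, and the job is handed in when it is done.

Besides the shell and the picture viewer there is one more tool, called as name([rows], argument=value, ...), one row to a line, values as JSON. arm_command: Moves the arm, as the interface text tells. Its arguments: {"type":"object","properties":{"steps":{"type":"array"},"jaw":{"type":"number"}},"required":["steps"]}

```bash
ls; mkdir -p pics; python3 - <<'E'
from cell import *
import cv2,numpy as np
s=state();print(s);print(env.grip_point_offset)
for n in("scene","side","wrist"):
    m=camera_model(n);print(n,m)
    cv2.imwrite(f"pics/{n}0.png",read_camera(n)[:,:,::-1])
E
```

```text
pics
{'t': 0.0, 'joints': array([-1.05619429e-01,  4.91590603e-01,  1.55948987e+00, -1.10989698e-05,
        1.09173051e+00, -1.05589083e-01]), 'qvel': array([-8.24944666e-05,  1.20285609e-03,  6.95942950e-05, -2.66334197e-03,
       -8.51878561e-05,  9.97456426e-04]), 'tau': array([-9.52334158e-04, -6.12640929e+01, -2.58175153e+01,  6.92750537e-02,
        4.83079045e-02, -1.38641695e-05]), 'eef_pos': array([6.24958376e+02, 1.41830012e-02, 4.04128418e+02]), 'tcp_rot': array([-3.14147404e+00,  1.21257607e-03, -2.51519788e-05]), 'ft_force': array([ 0.08810148, -0.62487656,  0.71568733]), 'moment': array([-0.00287078,  0.04243271, -0.00472702]), 'opening': 0.9972068526497564}
171.3
scene {'K': array([[453.90746156,   0.        , 282.93295544],
       [  0.        , 453.90746156, 204.99181522],
       [  0.        ,   0.        ,   1.        ]]), 'xyz': array([1065.55826162, -335.31271717,  986.7823642 ]), 'rotation': array([ 0.62290969, -0.01572695,  0.95507028])}
side {'K': array([[420.2711735 ,   0.        , 275.14007362],
       [  0.        , 420.2711735 , 204.49158343],
       [  0.        ,   0.        ,   1.        ]]), 'xyz': array([ 277.01014837, -831.12782339,  656.47672298]), 'rotation': array([ 0.98864745,  0.01598777, -0.30937633])}
wrist {'K': array([[325.79811562,   0.        , 279.52391146],
       [  0.        , 325.79811562, 209.02908714],
       [  0.        ,   0.        ,   1.        ]]), 'xyz': array([625.00196494,  68.00131261, 383.92193708]), 'rotation': array([-2.43898339e-01,  1.00169845e-03, -1.22220961e-04])}
```

View pics/scene0.png

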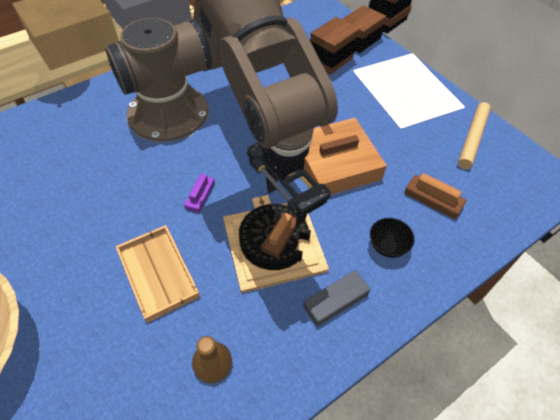

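View pics/wrist0.png

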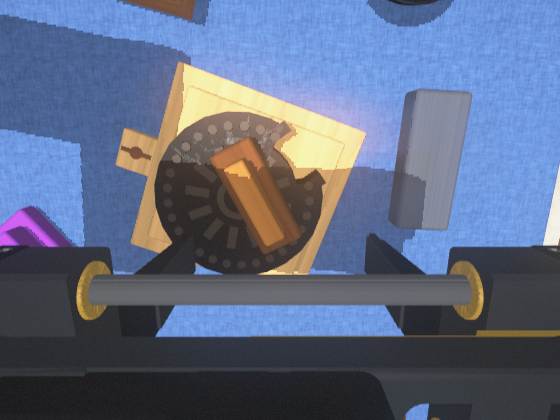

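View pics/side0.png

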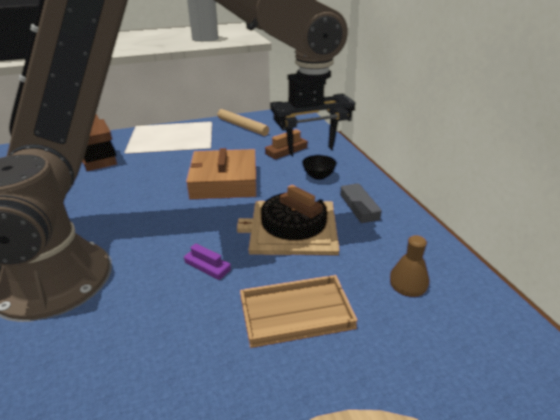

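Candidates for the pad:
- Brown pad on the block: scene (282,232), wrist (255,195).
- Purple pad: scene (200,192), to be left alone.
- Larger brown pad: scene (437,195), side (287,145).

I choose the brown one on the block and will check it in a close crop. The notch shows at wrist (303,155), the mark at wrist (135,152), the tray at scene (157,272) and the cover at scene (345,155).

```bash
cat > h.py <<'E'
from cell import *
import cv2,numpy as np
from scipy.spatial.transform import Rotation as R
def ray(m,u,v):
    K=m["K"];d=np.array([(u-K[0,2])/K[0,0],-(v-K[1,2])/K[1,1],-1.])
    return m["xyz"],R.from_euler("xyz",m["rotation"]).as_matrix()@d
def at(m,uv,z):
    o,d=ray(m,*uv);return (o+d*(z-o[2])/d[2])[:2]
def proj(m,p):
    q=R.from_euler("xyz",m["rotation"]).as_matrix().T@(np.array(p,float)-m["xyz"]);K=m["K"]
    return np.array([K[0,2]-K[0,0]*q[0]/q[2],K[1,2]+K[1,1]*q[1]/q[2]])
E
python3 - <<'E'
from h import *
a=cv2.imread("pics/wrist0.png")[50:280,105:375];b=cv2.imread("pics/scene0.png")
c=b[215:325,105:215];d=b[110:200,295:395]
M=np.zeros((600,800,3),np.uint8)
M[:345,:405]=cv2.resize(a,(405,345),interpolation=2)
M[:385,410:795]=cv2.resize(c,(385,385),interpolation=2)
M[350:600,:278]=cv2.resize(d,(278,250),interpolation=2)
e=b[200:275,230:320]
M[390:600,410:662]=cv2.resize(e,(252,210),interpolation=2)
cv2.imwrite("pics/mos.png",M)
h=cv2.cvtColor(cv2.imread("pics/wrist0.png"),40)
for u,v in[(232,150),(250,180),(265,230),(292,230),(190,80),(310,110),(290,128),(135,152),(125,140),(200,220),(170,220),(260,262),(302,160)]:print(u,v,h[v,u])
h=cv2.cvtColor(b,40)
for u,v in[(157,262),(130,250),(190,295),(330,165),(350,170),(360,130),(282,232),(150,220)]:print("s",u,v,h[v,u])
E
```

```text
232 150 [ 11 151 181]
250 180 [ 14 158 178]
265 230 [ 14 159 176]
292 230 [ 13 143 121]
190 80 [ 25  87 247]
310 110 [130  51 204]
290 128 [ 15 116 202]
135 152 [ 11 123 118]
125 140 [ 17 118 217]
200 220 [ 6 26 49]
170 220 [12 39 66]
260 262 [ 6 23 55]
302 160 [ 29  71 247]
s 157 262 [ 18 122 238]
s 130 250 [ 20 110 249]
s 190 295 [ 18 117 242]
s 330 165 [ 15 145 230]
s 350 170 [ 14 145 229]
s 360 130 [ 13 147 224]
s 282 232 [ 13 145 104]
s 150 220 [110 127 191]
```

View pics/mos.png

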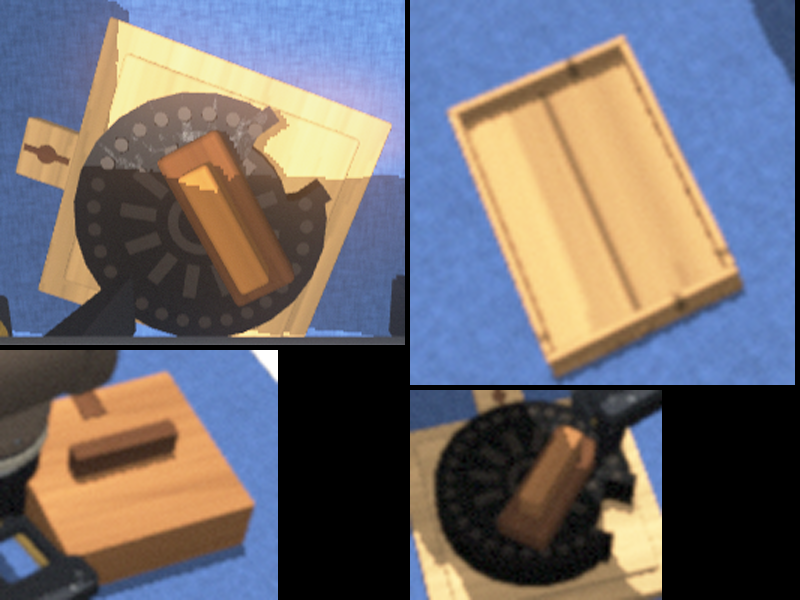

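The crop shows:
- A small orange-brown pad on the black block, sole corners at wrist (210,157), (250,137), (301,236) and (262,253).
- The notch between wrist tips (285,121) and (324,177).
- The cover's inlay at scene (327,129), on the robot side.
- The tray rim at scene (116,246), (166,225), (200,292) and (146,318).

Next step is to turn these into positions and check them against the given sizes.

```bash
python3 - <<'E'
from h import *
w=camera_model("wrist");s=camera_model("scene");sd=camera_model("side")
np.set_printoptions(precision=1,suppress=True)
def P(n,m,px,z):
    q=np.array([at(m,p,z) for p in px]);print(n,q.tolist() and np.round(q,1).tolist(),"sides",np.linalg.norm(np.roll(q,-1,0)-q,axis=1));return q
def ang(v):return np.degrees(np.arctan2(v[1],v[0]))
b=P("board",w,[(183.7,61.3),(365,132.7),(131.7,243.3)],16)
print(" centre from TR/BL",(b[1]+b[2])/2,"ang",ang(b[1]-b[0]))
mk=P("mark",w,[(135.7,152.7)],16)[0];mk2=at(s,(265,202),16);print("mark scene",mk2)
n=P("notch tips",w,[(285,120.7),(324,177)],60)
print("sole");p=P("sole",w,[(209.7,156.7),(250.3,136.7),(301,236),(262,252.7)],82)
print(p.mean(0),ang(p[2]-p[1]),ang(p[3]-p[0]))
t=P("tray",s,[(116.4,246.4),(166.4,225.3),(199.6,291.6),(145.9,317.9)],26);print(t.mean(0),ang(t[2]-t[1]),ang(t[3]-t[0]),ang(t[1]-t[0]))
c=P("cover",s,[(354.4,117.9),(384.9,165.8),(332.8,182.7)],60);print((c[0]+c[2])/2,ang(c[1]-c[0]),ang(c[2]-c[1]),at(s,(327.4,128.7),60))
# block circle in wrist & masks
hs=cv2.cvtColor(cv2.imread("pics/wrist0.png"),40)
def fitq(img,m,cond,roi,z,name):
    H=cv2.cvtColor(cv2.imread(img),40);k=cond(H).astype(np.uint8)
    z0=np.zeros_like(k);x0,y0,x1,y1=roi;z0[y0:y1,x0:x1]=k[y0:y1,x0:x1]
    cs,_=cv2.findContours(z0,0,2);c=max(cs,key=cv2.contourArea).reshape(-1,2)
    g=np.array([at(m,q,z) for q in c],np.float32);print(name,cv2.minAreaRect(g),cv2.contourArea(c))
wood=lambda H:(H[...,0]>8)&(H[...,0]<27)&(H[...,1]>75)&(H[...,2]>90)
fitq("pics/scene0.png",s,wood,(105,215,215,325),26,"tray(z26)")
fitq("pics/side0.png",sd,wood,(230,270,365,350),26,"tray side")
fitq("pics/side0.png",sd,wood,(180,140,262,205),60,"cover side")
fitq("pics/wrist0.png",w,lambda H:(H[...,0]<18)&(H[...,1]>125)&(H[...,2]>70),(195,130,310,262),82,"pad")
E
```

```text
board [[524.5, 135.7], [718.7, 62.9], [447.9, -65.8]] sides [207.4 299.8 215.6]
 centre from TR/BL [583.3  -1.5] ang -20.53534208583077
mark [[464.1, 41.2]] sides [0.]
mark scene [470.1  46.5]
notch tips [[630.0, 74.8], [669.2, 20.4]] sides [67. 67.]
sole
sole [[560.6, 42.4], [598.3, 60.3], [645.7, -34.3], [607.4, -51.6]] sides [ 41.7 105.8  42.  105. ]
[603.    4.2] -63.38632588875056 -63.527033723789316
tray [[381.9, -328.9], [395.6, -201.7], [601.5, -221.8], [589.1, -349.2]] sides [128.  206.8 128.  208.2]
[ 492.1 -275.4] -5.586252778934052 -5.578910370555862 83.85145638994827
cover [[393.1, 414.5], [580.4, 362.2], [546.0, 209.7]] sides [194.5 156.3 255.5]
[469.6 312.1] -15.61006515461631 -102.74681667599268 [383.1 321.5]
tray(z26) ((495.84197998046875, -278.722412109375), (128.806884765625, 219.65802001953125), 83.97098541259766) 4482.5
tray side ((485.84918212890625, -284.384521484375), (146.2848663330078, 208.7662811279297), 83.85149383544922) 5732.0
cover side ((450.82427978515625, 259.8701171875), (293.3064880371094, 195.1097412109375), 75.17442321777344) 2945.5
pad ((603.3018798828125, 4.4986114501953125), (44.308719635009766, 107.38047790527344), 27.295696258544922) 4869.5
```

Pad at (603,4), axis -63.4°, measured 107x44 mm, so it is the right one. The case is near (583,-2) at yaw -20.5°, with the notch facing about +36°. Tray at (492,-276), yaw -5.6°; cover near (460,294), yaw -15.6°. I'm now moving over the pad and down onto it.

arm_command([
  [-2.2,-0.44,4,0,0,-7],
  [-2.2,-0.44,8,0,0,-14],
  [-2.2,-0.44,10,0,0,-21],
  [-2.2,-0.44,10,0,0,-26.6],
  [-2.2,-0.44,10,0,0,-26.6],
  [-2.2,-0.44,12,0,0,-26.6],
  [-2.2,-0.44,12.9,0,0,-26.6],
  [-2.2,-0.44,12.9,0,0,-26.6],
], jaw=6)

```text
t: 0.82
eef_pos: [602.8, 4.4, 274.4]
tcp_rot: [-3.14, 0.002, 0.462]
ft_force: [-0.9, 0.4, -0.1]
opening: 0.631
```

arm_command([
  [0,0,0,0,0,0],
  [0,0,0,0,0,0],
  [0,0,0,0,0,0],
  [0,0,0,0,0,0],
  [0,0,0,0,0,0],
  [0,0,0,0,0,0],
], jaw=0)

```text
t: 1.32
eef_pos: [603.0, 4.4, 276.1]
tcp_rot: [3.141, -0.0, 0.464]
ft_force: [0.7, -0.1, 0.0]
opening: 0.264
```

```bash
cat >> h.py <<'E'
def go(x,y,z,yaw):
    "row (cm,deg) from the present pose to TCP x,y,z (mm), tool x at world angle yaw, pointing down"
    s=state();A=R.from_euler("xyz",s["tcp_rot"])
    B=R.from_euler("xyz",[np.pi,0,np.radians(yaw)])
    d=A.inv().apply(np.array([x,y,z])-s["eef_pos"])/10
    r=np.degrees((A.inv()*B).as_rotvec());print(np.round(d,2),np.round(r,1))
E
python3 -c "
from h import *
print(state()['eef_pos'],state()['opening']*95)
go(492,-277,320,84.4);go(600,0,320,26.6)"
```

```text
[603.00255764   4.40896695 276.09457018] 25.05607490891247
[-22.52  20.2   -4.4 ] [  0.   -0.  -57.8]
[-0.46  0.26 -4.39] [ 0. -0. -0.]
```

arm_command([
  [0,0,0,0,0,0],
  [0,0,0,0,0,0],
  [0,0,0,0,0,0],
  [0,0,0,0,0,0],
  [0,0,-1,0,0,0],
  [0,0,-2,0,0,0],
  [0,0,-4,0,0,0],
  [0,0,-6,0,0,0],
  [0,0,-6,0,0,0],
])

```text
t: 2.07
eef_pos: [603.5, 4.4, 340.1]
tcp_rot: [3.138, -0.005, 0.464]
ft_force: [0.4, -0.8, -0.6]
opening: 0.21
```

```bash
python3 - <<'E'
from h import *
print(state()['eef_pos'],state()['opening']*95)
go(492,-277,330,84.4);go(492,-277,226,84.4)
w=camera_model("wrist");cv2.imwrite("pics/w1.png",read_camera("wrist")[:,:,::-1])
E
```

```text
[603.50553673   4.43905721 340.12618394] 19.967529411220834
[-22.58  20.17   0.96] [  0.3  -0.2 -57.8]
[-22.63  20.13  11.36] [  0.3  -0.2 -57.8]
```

View pics/w1.png

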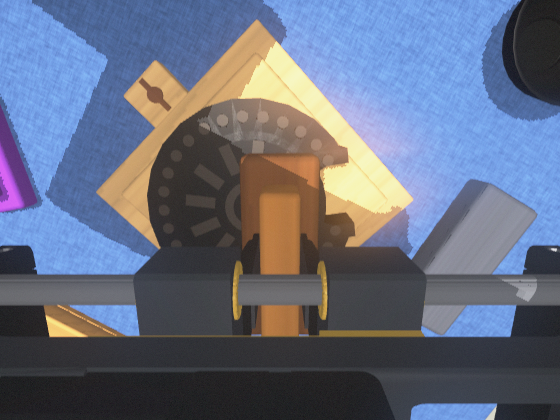

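The pad is gripped (opening 20 mm) and lifted, centred between the fingers at wrist (280,250). Next I carry it to the tray.

arm_command([
  [-2.5,2.2,0.5,0,0,-6.4],
  [-5,4.5,0.9,0,0,-12.8],
  [-7.5,6.7,0.9,0,0,-19.2],
  [-10,9,0.9,0,0,-25.6],
  [-12.5,11.2,0.9,0,0,-32],
  [-15,13.4,0.9,0,0,-38.4],
  [-17.5,15.7,0.9,0,0,-45],
  [-20,17.9,0.9,0,0,-51.4],
  [-22.6,20.2,0.9,0.2,-0.2,-57.8],
  [-22.6,20.2,0.9,0.2,-0.2,-57.8],
  [-22.6,20.2,0.9,0.2,-0.2,-57.8],
  [-22.6,20.2,0.9,0.2,-0.2,-57.8],
])

```text
t: 3.12
eef_pos: [491.3, -277.2, 326.3]
tcp_rot: [-3.136, 0.001, 1.471]
ft_force: [-0.5, -0.0, -0.8]
opening: 0.214
```

```bash
python3 - <<'E'
from h import *
print(state()['eef_pos'],state()['opening']*95,state()['ft_force'])
go(492,-277,232,84.4);go(492,-277,222,84.4)
E
```

```text
[ 491.25760363 -277.20675502  326.2948763 ] 20.284735308445534 [-0.50578694 -0.01993483 -0.75102325]
[0.03 0.12 9.43] [-0.3  0.  -0.1]
[ 0.04  0.13 10.43] [-0.3  0.  -0.1]
```

arm_command([
  [0,0.1,3,-0.3,0,0],
  [0,0.1,6,-0.3,0,0],
  [0,0.1,8,-0.3,0,0],
  [0,0.1,9,-0.3,0,0],
  [0,0.1,9.3,-0.3,0,0],
  [0,0.1,9.3,-0.3,0,0],
  [0,0.1,9.6,-0.3,0,0],
  [0,0.1,9.8,-0.3,0,0],
  [0,0.1,9.9,-0.3,0,0],
  [0,0.1,9.9,-0.3,0,0],
  [0,0.1,9.9,-0.3,0,0],
])

```text
t: 4.03
eef_pos: [492.0, -277.6, 228.2]
tcp_rot: [3.14, 0.002, 1.473]
ft_force: [-0.2, 0.6, -1.4]
opening: 0.209
```

arm_command([
  [0,0,0.1,0,0,0],
  [0,0,0.2,0,0,0],
  [0,0,0.3,0,0,0],
  [0,0,0.4,0,0,0],
  [0,0,0.5,0,0,0],
  [0,0,0.5,0,0,0],
  [0,0,0.5,0,0,0],
])

```text
t: 4.62
eef_pos: [491.9, -277.6, 222.6]
tcp_rot: [3.141, 0.001, 1.473]
ft_force: [-0.1, 0.5, -1.0]
opening: 0.207
```

arm_command([
  [0,0,0.05,0,0,0],
  [0,0,0.1,0,0,0],
  [0,0,0.15,0,0,0],
  [0,0,0.2,0,0,0],
  [0,0,0.2,0,0,0],
  [0,0,0.2,0,0,0],
])

```text
t: 5.12
eef_pos: [491.9, -277.6, 221.9]
tcp_rot: [3.14, 0.002, 1.473]
ft_force: [-2.4, 2.0, 14.3]
opening: 0.211
```

Contact felt at about 14 N, so the pad is on the floor. I'll ease off a little, open and rise.

arm_command([
  [0,0,-0.15,0,0,0],
  [0,0,-0.15,0,0,0],
  [0,0,-0.15,0,0,0],
  [0,0,-0.15,0,0,0],
  [0,0,-0.15,0,0,0],
  [0,0,-3,0,0,0],
  [0,0,-7,0,0,0],
  [0,0,-10,0,0,0],
  [0,0,-14,0,0,0],
  [0,0,-14,0,0,0],
], jaw=5)

```text
t: 5.95
eef_pos: [492.4, -277.7, 367.3]
tcp_rot: [3.133, 0.006, 1.473]
ft_force: [0.7, 0.3, 0.4]
opening: 0.527
```

```bash
python3 - <<'E'
from h import *
print(state()['eef_pos'],state()['opening']*95,state()['ft_force'])
go(575,-50,400,-20.5)
m=camera_model("side");im=read_camera("side")[:,:,::-1];sc=read_camera("scene")[:,:,::-1]
M=np.zeros((400,800,3),np.uint8);M[:360,:400]=cv2.resize(im[255:355,230:341].copy(),(400,360));M[:400,400:]=cv2.resize(sc[215:325,105:215].copy(),(400,400))
cv2.imwrite("pics/tray1.png",M)
E
```

```text
[ 492.41015001 -277.67462535  367.26340701] 50.06172786795719 [0.65394551 0.25594589 0.40323014]
[23.44  6.03 -3.36] [  0.7  -0.2 104.9]
```

View pics/tray1.png

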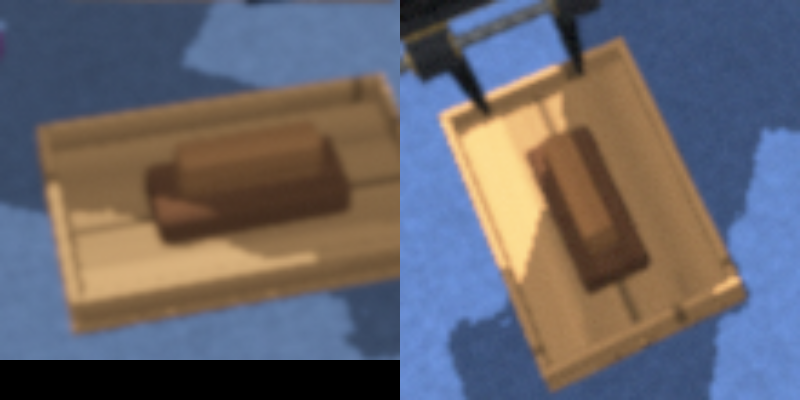

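The tray view shows the pad lying flat and inside the walls, parallel to them. Next I measure the block from above, with the tool already yawed for pushing.

```bash
python3 - <<'E'
from h import *
go(547,-28,400,-54)
E
```

```text
[25.34  3.08 -3.87] [  0.3  -0.2 138.4]
```

arm_command([
  [2,0.3,-1,0,0,7],
  [5,0.6,-2.5,0,0,14],
  [8,1,-3.8,0,0,21],
  [11,1.4,-3.8,0,0,28],
  [14,1.7,-3.8,0,0,35],
  [17,2.1,-3.8,0,0,42],
  [20,2.5,-3.8,0,0,49],
  [23,2.8,-3.8,0,0,56],
  [25.3,3.1,-3.8,0,0,63],
  [25.3,3.1,-3.8,0,0,70],
  [25.3,3.1,-3.8,0,0,77],
  [25.3,3.1,-3.8,0,0,84],
], jaw=0)

```text
t: 7.05
eef_pos: [547.4, -27.9, 396.6]
tcp_rot: [3.141, 0.002, 0.002]
ft_force: [-0.2, 0.2, 0.7]
opening: 0.002
```

arm_command([
  [0,0,0,0,0,7],
  [0,0,0,0,0,14],
  [0,0,0,0,0,21],
  [0,0,0,0,0,28],
  [0,0,0,0,0,35],
  [0,0,0,0,0,42],
  [0,0,0,0,0,49],
  [0,0,0,0,0,54],
  [0,0,0,0,0,54],
  [0,0,0,0,0,54],
])

```text
t: 7.88
eef_pos: [547.4, -28.6, 397.2]
tcp_rot: [3.14, 0.0, -0.933]
ft_force: [0.3, -0.1, 0.4]
opening: 0.008
```

```bash
python3 - <<'E'
from h import *
print(state()['joints'],state()['eef_pos'],state()['tcp_rot'],state()['qvel'].round(3))
w=camera_model("wrist");im=read_camera("wrist");np.save("w2.npy",im);import pickle;pickle.dump(w,open("w2.pkl","wb"))
cv2.imwrite("pics/w2.png",cv2.resize(im[:,:,::-1][0:300,60:460].copy(),(800,600)))
E
```

```text
[-1.72536216e-01  3.90500046e-01  1.75752865e+00 -1.51816245e-03
  9.94866109e-01  7.60852514e-01] [547.36444963 -28.6010906  397.15686938] [ 3.13977303e+00  6.62430175e-05 -9.32561147e-01] [ 0.003 -0.007 -0.005 -0.     0.005 -0.021]
```

View pics/w2.png

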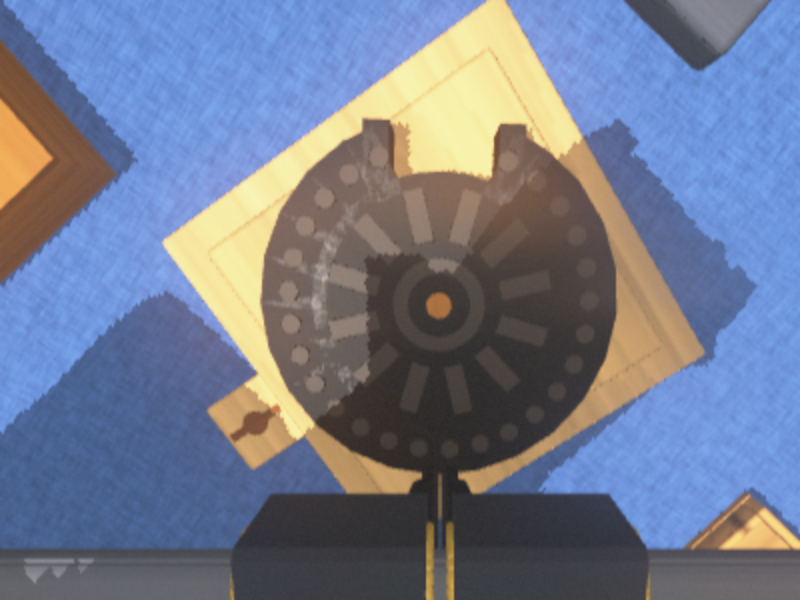

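The view shows the hub pin at crop (438,306), the notch walls at about x=391 and x=499 near y=122, the mark at (256,422), and board corners at (163,241) and (706,355).

```bash
python3 - <<'E'
from h import *
import pickle;w=pickle.load(open("w2.pkl","rb"));im=np.load("w2.npy")
np.set_printoptions(precision=1,suppress=True)
f=lambda p,z:at(w,(p[0]/2+60,p[1]/2),z)
ang=lambda v:np.degrees(np.arctan2(v[1],v[0]))
hub=f((438,306),60);mk=f((256,422),16)
a,b=f((391,122),60),f((499,124),60);n=(a+b)/2
ia,ib=f((391,175),60),f((497,180),60)
print("hub",hub,"mark",mk,np.linalg.norm(mk-hub),ang(mk-hub));print("notch",n,np.linalg.norm(n-hub),ang(n-hub),"width",np.linalg.norm(a-b),ang(a-b)-90)
c1,c2=f((163,241),16),f((706,355),16);print("board diag",np.linalg.norm(c1-c2),(c1+c2)/2,ang(c2-c1))
# board edges by line fit on the wood mask
H=cv2.cvtColor(im,cv2.COLOR_RGB2HSV);k=((H[...,0]>8)&(H[...,0]<32)&(H[...,1]>60)&(H[...,2]>90))
for nm,(x0,x1,s) in {"upL":(150,290,1)}.items():
    pts=[at(w,(x,np.argmax(k[:,x])),16) for x in range(x0,x1,3)]
    d=cv2.fitLine(np.float32(pts),cv2.DIST_HUBER,0,.01,.01).ravel();print(nm,ang(d[:2]), "dist hub",abs(np.cross(d[:2],hub-d[2:])))
E
```

```text
hub [582.   -1.8] mark [464.6  40.9] 124.90721977758704 160.03806603570123
notch [649.3  44.1] 81.44812067683654 34.3167567027325 width 48.604801815245764 35.57135968463298
board diag 302.52171305845434 [582.9  -2.4] -65.13014669823254
upL -19.812138 dist hub 107.57865738546055<stdin>:15: DeprecationWarning: Arrays of 2-dimensional vectors are deprecated. Use arrays of 3-dimensional vectors instead. (deprecated in NumPy 2.0)
```

```bash
python3 - <<'E'
from h import *
go(642.3,39.9,260,-55);go(642.3,39.9,223,-55)
a=np.radians(np.arange(6,73,6))
for q in a:print([round(float(v),2) for v in(-(7.3*np.sin(q)+1.25*(np.cos(q)-1)),7.3-7.3*np.cos(q)+1.25*np.sin(q),0,0,0,-np.degrees(q))])
E
```

```text
[  0.16 -11.72  13.72] [ 0.1 -0.   1.6]
[  0.16 -11.73  17.42] [ 0.1 -0.   1.6]
[-0.76, 0.17, 0.0, 0.0, 0.0, -6.0]
[-1.49, 0.42, 0.0, 0.0, 0.0, -12.0]
[-2.19, 0.74, 0.0, 0.0, 0.0, -18.0]
[-2.86, 1.14, 0.0, 0.0, 0.0, -24.0]
[-3.48, 1.6, 0.0, 0.0, 0.0, -30.0]
[-4.05, 2.13, 0.0, 0.0, 0.0, -36.0]
[-4.56, 2.71, 0.0, 0.0, 0.0, -42.0]
[-5.01, 3.34, 0.0, 0.0, 0.0, -48.0]
[-5.39, 4.02, 0.0, 0.0, 0.0, -54.0]
[-5.7, 4.73, 0.0, 0.0, 0.0, -60.0]
[-5.93, 5.47, 0.0, 0.0, 0.0, -66.0]
[-6.08, 6.23, 0.0, 0.0, 0.0, -72.0]
```

arm_command([
  [0.1,-4,3,0,0,1.6],
  [0.16,-8,6,0,0,1.6],
  [0.16,-11.7,9,0,0,1.6],
  [0.16,-11.7,12,0,0,1.6],
  [0.16,-11.7,13,0,0,1.6],
  [0.16,-11.7,14.5,0,0,1.6],
  [0.16,-11.7,16,0,0,1.6],
  [0.16,-11.7,17.2,0,0,1.6],
  [0.16,-11.7,17.2,0,0,1.6],
  [-0.4,-11.7,17.2,0,0,1.6],
  [-1.1,-11.7,17.2,0,0,1.6],
  [-1.1,-11.7,17.2,0,0,1.6],
])

```text
t: 8.93
eef_pos: [634.3, 50.5, 226.9]
tcp_rot: [3.141, -0.001, -0.962]
ft_force: [0.7, 3.2, -0.7]
opening: 0.007
```

arm_command([
  [-0.76,0.17,0,0,0,-6],
  [-1.49,0.42,0,0,0,-12],
  [-2.19,0.74,0,0,0,-18],
  [-2.86,1.14,0,0,0,-24],
  [-3.48,1.6,0,0,0,-30],
  [-4.05,2.13,0,0,0,-36],
  [-4.56,2.71,0,0,0,-42],
  [-5.01,3.34,0,0,0,-48],
  [-5.39,4.02,0,0,0,-54],
  [-5.7,4.73,0,0,0,-60],
  [-5.7,4.73,0,0,0,-60],
])

```text
t: 9.85
eef_pos: [562.7, 69.4, 227.0]
tcp_rot: [3.14, -0.0, 0.089]
ft_force: [-0.1, 1.1, 1.1]
opening: 0.002
```

```bash
python3 - <<'E'
from h import *
s=state();print(s["joints"],s["tcp_rot"])
p=s['eef_pos'][:2]-[582.3,-2];print(np.hypot(*p),np.degrees(np.arctan2(p[1],p[0])),np.degrees(s["tcp_rot"][2])+90)
E
```

```text
[ 0.00636982  0.64679778  1.85875628 -0.00249359  0.6355816  -0.08083244] [ 3.14007949e+00 -3.34428085e-04  8.92088362e-02]
74.00719314890596 105.35723038817962 95.11128980916247
```

arm_command([
  [-0.76,0.17,0,0,0,-6],
  [-1.49,0.42,0,0,0,-12],
  [-2.19,0.74,0,0,0,-18],
  [-2.86,1.14,0,0,0,-24],
  [-3.48,1.6,0,0,0,-30],
  [-4.05,2.13,0,0,0,-36],
  [-4.56,2.71,0,0,0,-42],
  [-5.01,3.34,0,0,0,-48],
  [-5.39,4.02,0,0,0,-54],
  [-5.7,4.73,0,0,0,-60],
  [-5.7,4.73,0,0,0,-60],
  [-5.7,4.73,0,0,0,-60],
])

```text
t: 10.85
eef_pos: [511.0, 17.3, 226.7]
tcp_rot: [3.14, 0.001, 1.125]
ft_force: [0.0, -0.2, 0.1]
opening: 0.009
```

```bash
python3 - <<'E'
from h import *
s=state()
p=s['eef_pos'][:2]-[582.3,-2];print(s['eef_pos'],np.hypot(*p),np.degrees(np.arctan2(p[1],p[0])),np.degrees(s["tcp_rot"][2])+90)
w=camera_model("wrist");im=read_camera("wrist")
np.save("w3.npy",im);import pickle;pickle.dump(w,open("w3.pkl","wb"));np.save("sc3.npy",read_camera("scene"))
E
```

```text
[510.98619699  17.31557517 226.66134934] 73.88335363143965 164.84486890265606 154.45031544076102
```

arm_command([
  [-0.4,0.08,0,0,0,-3],
  [-0.65,0.14,0,0,0,-5],
  [-0.65,0.14,0,0,0,-5],
  [-0.65,0.14,0,0,0,-5],
  [-0.2,0.14,0,0,0,-5],
  [0,0.14,0,0,0,-5],
  [0,0.14,-3,0,0,-5],
  [0,2,-7,0,0,-5],
  [0,5,-11,0,0,-5],
  [0,8,-15,0,0,-5],
  [0,12.5,-17,0,0,-5],
  [0,12.5,-17,0,0,-5],
])

```text
t: 11.95
eef_pos: [625.8, -36.2, 400.2]
tcp_rot: [3.135, 0.0, 1.217]
ft_force: [-0.3, -0.3, -0.3]
opening: 0.005
```

arm_command([
  [0,0,0,0,0,0],
  [0,0,0,0,0,0],
])

```text
t: 12.12
eef_pos: [624.1, -35.6, 396.4]
tcp_rot: [3.14, 0.001, 1.217]
ft_force: [-0.6, 0.3, -0.2]
opening: 0.004
```

```bash
python3 - <<'E'
from h import *
print(state()['eef_pos'],state()['tcp_rot'],state()['qvel'].round(3))
w=camera_model("wrist");im=read_camera("wrist");np.save("w4.npy",im);import pickle;pickle.dump(w,open("w4.pkl","wb"))
cv2.imwrite("pics/w4.png",cv2.resize(im[:,:,::-1][0:300,80:480].copy(),(800,600)))
E
```

```text
[624.09449265 -35.56638424 396.3710785 ] [3.14021890e+00 1.02672063e-03 1.21700915e+00] [ 0.01   0.001  0.064  0.001 -0.012 -0.004]
```

View pics/w4.png

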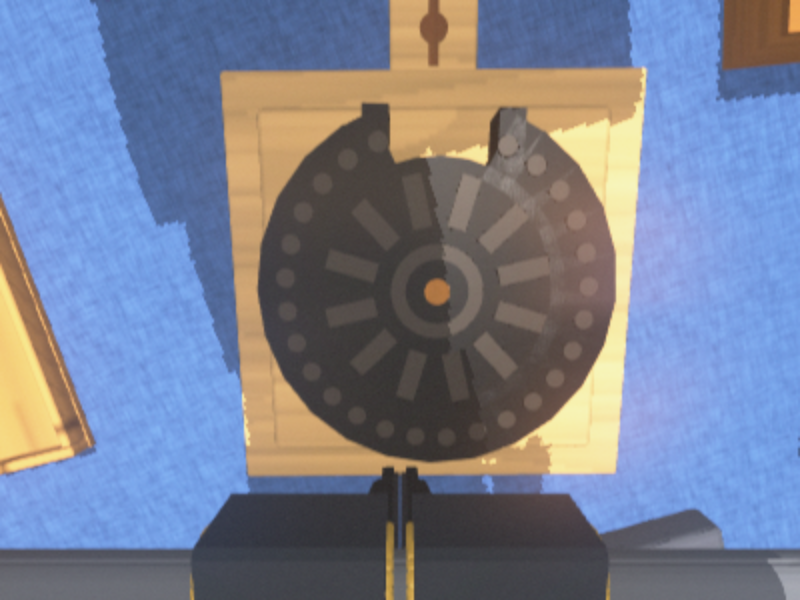

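The notch now faces the mark: walls at crop x≈389 and 499 near y=106, hub (437,292), mark (433,27). Board corners are (222,72), (646,68), (616,473) and (249,475). Next I quantify the error and plan the cover pickup.

```bash
python3 - <<'E'
from h import *
import pickle;w=pickle.load(open("w4.pkl","rb"))
np.set_printoptions(precision=1,suppress=True)
f=lambda p,z:at(w,(p[0]/2+80,p[1]/2),z)
ang=lambda v:np.degrees(np.arctan2(v[1],v[0]))
hub=f((437,292),60);mk=f((433,27),16);a,b=f((389,105),60),f((499,107),60);n=(a+b)/2
c=np.array([f(p,16) for p in[(222,72),(646,68),(616,473),(249,475)]])
print("hub",hub,"board",c.mean(0),np.linalg.norm(np.roll(c,-1,0)-c,axis=1),[ang(v) for v in np.roll(c,-1,0)-c])
print("mark",mk,np.linalg.norm(mk-c.mean(0)),ang(mk-c.mean(0)))
print("notch",n,np.linalg.norm(n-hub),ang(n-hub),"width",np.linalg.norm(a-b),ang(b-a)+90)
# scene check of the cover (unobstructed now?)
s=camera_model("scene");im=read_camera("scene")[:,:,::-1];M=np.zeros((600,800,3),np.uint8)
M[:450,:500]=cv2.resize(im[110:200,295:395].copy(),(500,450))
cv2.imwrite("pics/cov.png",M[:450,:500])
print("view above cover:");go(500,280,400,-15.6)
E
```

```text
hub [583.1  -1. ] board [582.9  -0.6] [212.9 214.1 213.6 213.5] [np.float64(70.20603319833283), np.float64(-19.667144983393566), np.float64(-109.94501498962812), np.float64(160.14979922161038)]
mark [463.9  41.6] 126.27215479345624 160.46308893122594
notch [507.2  29.1] 81.65387629838337 158.33340697981635 width 49.11696910759072 158.75697803981205
view above cover:
[ 25.3 -22.4  -0.5] [ 0.   0.1 85.4]
```

Block within about 1.5° of the mark, inside the tongue's play. Case: centre (583,-1), yaw -20°. Next I look at the cover from above.

```bash
python3 -c "
from h import *
go(448,251,430,-15.6)"
```

```text
[ 20.78 -26.33  -3.46] [ 0.   0.1 85.4]
```

arm_command([
  [1.8,-2.4,-1,0,0,7],
  [3.6,-4.8,-2,0,0,14],
  [5.4,-7.2,-3,0,0,21],
  [7.2,-9.6,-3.4,0,0,28],
  [9,-12,-3.4,0,0,35],
  [10.8,-14.4,-3.4,0,0,42],
  [12.6,-16.8,-3.4,0,0,49],
  [14.4,-19.2,-3.4,0,0,56],
  [16.2,-21.6,-3.4,0,0,63],
  [18,-24,-3.4,0,0,70],
  [20.8,-26.3,-3.4,0,0,77],
  [20.8,-26.3,-3.4,0,0,84],
], jaw=6)

```text
t: 13.22
eef_pos: [445.9, 253.9, 429.4]
tcp_rot: [3.14, 0.001, -0.247]
ft_force: [-0.5, -0.6, -0.5]
opening: 0.632
```

arm_command([
  [0,0,0,0,0,1.4],
  [0,0,0,0,0,1.4],
  [0,0,0,0,0,1.4],
  [0,0,0,0,0,1.4],
])

```text
t: 13.55
eef_pos: [449.0, 249.8, 429.7]
tcp_rot: [3.14, -0.001, -0.267]
ft_force: [0.1, -1.0, 0.2]
opening: 0.633
```

```bash
python3 - <<'E'
from h import *
print(state()['eef_pos'],state()['tcp_rot'],state()['qvel'].round(3))
w=camera_model("wrist");im=read_camera("wrist");np.save("w5.npy",im);import pickle;pickle.dump(w,open("w5.pkl","wb"))
cv2.imwrite("pics/w5.png",cv2.resize(im[:,:,::-1][0:300,80:480].copy(),(800,600)))
E
```

```text
[449.00726802 249.76082328 429.71906361] [ 3.13999324e+00 -5.25979735e-04 -2.66790543e-01] [-0.004 -0.001 -0.003 -0.001  0.004  0.013]
```

View pics/w5.png

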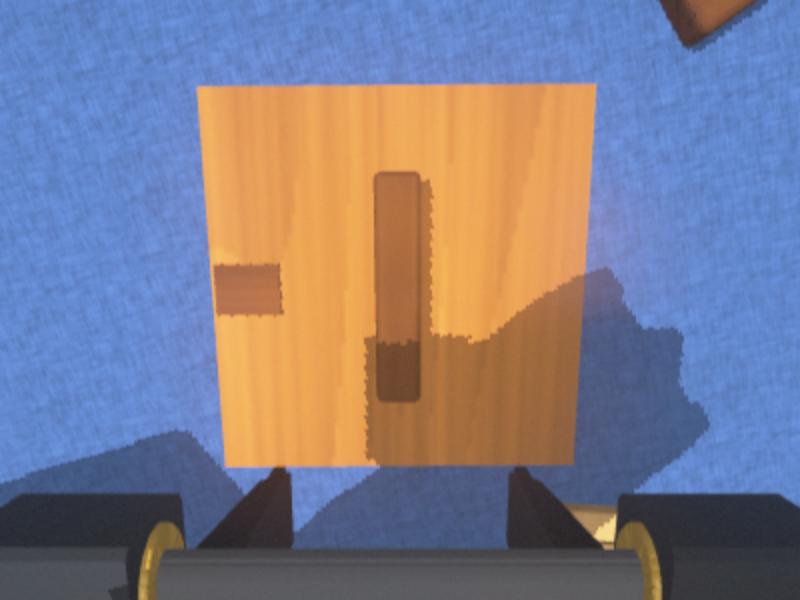

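The cover is seen whole: top corners at crop (198,87), (596,84), (574,465) and (226,467), bar corners (374,172) to (420,402), and the tongue inlay on the left at (248,290).

```bash
python3 - <<'E'
from h import *
import pickle;w=pickle.load(open("w5.pkl","rb"))
np.set_printoptions(precision=1,suppress=True)
f=lambda p,z:at(w,(p[0]/2+80,p[1]/2),z)
ang=lambda v:np.degrees(np.arctan2(v[1],v[0]))
c=np.array([f(p,60) for p in[(198,87),(596,84),(574,465),(226,467)]])
print("cover",c.mean(0),np.linalg.norm(np.roll(c,-1,0)-c,axis=1),[ang(v) for v in np.roll(c,-1,0)-c])
b=np.array([f(p,90) for p in[(374,172),(420,172),(421,402),(376,402)]]);print("bar",b.mean(0),np.linalg.norm(np.roll(b,-1,0)-b,axis=1),[ang(v) for v in np.roll(b,-1,0)-b])
print("inlay dir",ang(f((248,290),60)-c.mean(0)))
x,y=(c.mean(0)+b.mean(0))/2
go(x,y,310,-14.9);go(x,y,256,-14.9)
E
```

```text
cover [462.2 298.5] [195.  195.9 196.  195.7] [np.float64(-14.8943400137774), np.float64(-104.70441974079553), np.float64(165.04531841731998), np.float64(75.02439881195048)]
bar [461.8 298.7] [ 21.2 108.8  22.6 108.8] [np.float64(-15.29140659239025), np.float64(-104.58133689069967), np.float64(164.70163030499995), np.float64(74.6997150524128)]
inlay dir 165.0969330510626
[-0.1 -5.1 12. ] [ 0.1 -0.  -0.4]
[-0.1 -5.1 17.4] [ 0.1 -0.  -0.4]
```

arm_command([
  [-0.1,-3,3,0,0,-0.4],
  [-0.1,-5.1,6.5,0,0,-0.4],
  [-0.1,-5.1,10,0,0,-0.4],
  [-0.1,-5.1,12,0,0,-0.4],
  [-0.1,-5.1,14,0,0,-0.4],
  [-0.1,-5.1,16,0,0,-0.4],
  [-0.1,-5.1,17.4,0,0,-0.4],
  [-0.1,-5.1,17.4,0,0,-0.4],
  [-0.1,-5.1,17.4,0,0,-0.4],
])

```text
t: 14.35
eef_pos: [461.9, 299.2, 255.6]
tcp_rot: [3.139, 0.0, -0.262]
ft_force: [-0.5, 0.6, 0.4]
opening: 0.628
```

arm_command([
  [0,0,0,0,0,0],
  [0,0,0,0,0,0],
  [0,0,0,0,0,0],
  [0,0,0,0,0,0],
  [0,0,0,0,0,0],
  [0,0,0,0,0,0],
  [0,0,0,0,0,0],
  [0,0,0,0,0,0],
  [0,0,0,0,0,0],
  [0,0,0,0,0,0],
], jaw=0)

```text
t: 15.18
eef_pos: [461.5, 299.7, 256.1]
tcp_rot: [3.141, -0.001, -0.261]
ft_force: [0.0, -1.2, 3.9]
opening: 0.231
```

```bash
python3 -c "
from h import *
s=state();print(s['eef_pos'],np.degrees(s['tcp_rot']),s['opening']*95,s['ft_force'])
c=s['eef_pos'];go(c[0],c[1],c[2]+90,-14.9)"
```

```text
[461.54721452 299.68630061 256.14245917] [ 1.79941619e+02 -6.81976665e-02 -1.49812458e+01] 21.94276327925853 [ 0.02674206 -1.16001923  3.90496906]
[ 0.01  0.01 -9.  ] [ 0.1 -0.1 -0.1]
```

arm_command([
  [0,0,-0.5,0,0,0],
  [0,0,-1.5,0,0,0],
  [0,0,-3,0,0,0],
  [0,0,-5,0,0,0],
  [0,0,-7,0,0,0],
  [0,0,-9,0,0,0],
  [0,0,-10,0,0,0],
  [0,0,-10,0,0,0],
  [0,0,-10,0,0,0],
])

```text
t: 15.93
eef_pos: [461.2, 299.7, 355.9]
tcp_rot: [3.141, -0.001, -0.262]
ft_force: [-0.1, -0.8, -5.5]
opening: 0.225
```

```bash
python3 -c "
from h import *
s=state();print(s['eef_pos'],np.degrees(s['tcp_rot']),s['opening']*95,s['ft_force'])
go(583.1,-0.6,356,-20)"
```

```text
[461.22387316 299.67711797 355.85340858] [ 1.79942419e+02 -6.54967968e-02 -1.49896514e+01] 21.33658757238842 [-0.07295727 -0.83899604 -5.54701411]
[19.54 25.85  0.03] [ 0.1 -0.1  5. ]
```

arm_command([
  [1,1.3,0,0,0,1],
  [3,4,0,0,0,2],
  [5,6.7,0,0,0,3],
  [7.2,9.5,0,0,0,4],
  [9.4,12.4,0,0,0,5],
  [11.6,15.3,0,0,0,5],
  [13.8,18.2,0,0,0,5],
  [15.8,20.9,0,0,0,5],
  [17.4,23,0,0,0,5],
  [18.6,24.6,0,0,0,5],
  [19.5,25.8,0,0,0,5],
  [19.5,25.8,0,0,0,5],
])

```text
t: 16.93
eef_pos: [583.9, -2.1, 355.0]
tcp_rot: [3.14, 0.0, -0.351]
ft_force: [-0.6, -0.6, -5.4]
opening: 0.229
```

arm_command([
  [0,0,0,0,0,0],
  [0,0,0,0,0,0],
  [0,0,0,0,0,0],
])

```text
t: 17.18
eef_pos: [582.8, 1.1, 356.1]
tcp_rot: [3.14, -0.0, -0.348]
ft_force: [-0.3, 0.1, -5.6]
opening: 0.231
```

```bash
python3 -c "
from h import *
s=state();print(s['eef_pos'],np.degrees(s['tcp_rot']),s['opening']*95,s['ft_force'])
go(583.1,-0.6,300,-20);go(583.1,-0.6,272,-20)"
```

```text
[582.80614757   1.1031011  356.12197301] [ 1.79936095e+02 -1.56224169e-02 -1.99251305e+01] 21.970176576269395 [-0.28353744  0.09678946 -5.55881737]
[0.08 0.14 5.61] [ 0.1 -0.   0.1]
[0.08 0.14 8.41] [ 0.1 -0.   0.1]
```

arm_command([
  [0.1,0.14,1.5,0,0,0],
  [0.1,0.14,3,0,0,0],
  [0.1,0.14,4,0,0,0],
  [0.1,0.14,4.5,0,0,0],
  [0.1,0.14,5,0,0,0],
  [0.1,0.14,5.5,0,0,0],
  [0.1,0.14,6,0,0,0],
  [0.1,0.14,6.4,0,0,0],
  [0.1,0.14,6.8,0,0,0],
  [0.1,0.14,7.1,0,0,0],
  [0.1,0.14,7.1,0,0,0],
  [0.1,0.14,7.1,0,0,0],
])

```text
t: 18.18
eef_pos: [583.7, -1.6, 285.4]
tcp_rot: [3.14, -0.001, -0.349]
ft_force: [-0.8, 0.2, -4.8]
opening: 0.232
```

```bash
python3 -c "
from h import *
s=state();print(s['eef_pos'],np.degrees(s['tcp_rot']),s['opening']*95,s['ft_force'],s['moment'])
go(583.1,-0.6,272,-20)"
```

```text
[583.67760568  -1.6276659  285.38925868] [ 1.79937121e+02 -5.64372845e-02 -1.99896657e+01] 21.998700782965305 [-0.84849909  0.19596088 -4.78920179] [-0.00178871 -0.01619556  0.05281721]
[-0.09 -0.08  1.34] [ 0.1 -0.1  0. ]
```

arm_command([
  [-0.05,-0.06,0.15,0,0,0],
  [-0.05,-0.06,0.3,0,0,0],
  [-0.05,-0.06,0.45,0,0,0],
  [-0.05,-0.06,0.6,0,0,0],
  [-0.05,-0.06,0.75,0,0,0],
  [-0.05,-0.06,0.85,0,0,0],
  [-0.05,-0.06,0.85,0,0,0],
])

```text
t: 18.77
eef_pos: [583.3, -0.9, 276.7]
tcp_rot: [3.14, -0.001, -0.349]
ft_force: [-0.3, 0.0, -5.1]
opening: 0.229
```

Rim at about 20 mm, so it is past the plinth top with no contact. I'll continue slowly.

arm_command([
  [0,0,0.1,0,0,0],
  [0,0,0.2,0,0,0],
  [0,0,0.3,0,0,0],
  [0,0,0.4,0,0,0],
  [0,0,0.45,0,0,0],
  [0,0,0.5,0,0,0],
  [0,0,0.5,0,0,0],
])

```text
t: 19.35
eef_pos: [583.3, -0.9, 272.1]
tcp_rot: [3.141, -0.001, -0.349]
ft_force: [-1.3, -0.3, -1.0]
opening: 0.23
```

arm_command([
  [0,0,0.03,0,0,0],
  [0,0,0.03,0,0,0],
])

```text
t: 19.52
eef_pos: [583.3, -0.9, 272.1]
tcp_rot: [3.141, -0.001, -0.349]
ft_force: [-2.2, 0.8, 5.0]
opening: 0.227
```

arm_command([
  [0,0,0,0,0,0],
  [0,0,0,0,0,0],
  [0,0,0,0,0,0],
  [0,0,0,0,0,0],
  [0,0,-2,0,0,0],
  [0,0,-6,0,0,0],
  [0,0,-10,0,0,0],
  [0,4,-14,0,0,0],
  [0,7,-15,0,0,0],
  [0,7,-15,0,0,0],
  [0,7,-15,0,0,0],
], jaw=5.5)

```text
t: 20.43
eef_pos: [558.8, -67.9, 423.0]
tcp_rot: [3.141, -0.004, -0.351]
ft_force: [-0.6, 0.1, 0.5]
opening: 0.578
```

```bash
python3 - <<'E'
from h import *
s=state();print(s['eef_pos'],s['opening']*95,s['ft_force'])
w=camera_model("wrist");im=read_camera("wrist");import pickle;pickle.dump(w,open("w6.pkl","wb"))
M=np.zeros((600,800,3),np.uint8);M[:300,:400]=im[0:300,80:480,::-1]
sd=read_camera("side")[:,:,::-1];sc=read_camera("scene")[:,:,::-1]
M[:300,400:]=cv2.resize(sd[170:280,225:371].copy(),(400,300));M[300:,:400]=cv2.resize(sd,(400,300));M[300:,400:]=cv2.resize(sc,(400,300))
cv2.imwrite("pics/fin.png",M)
E
```

```text
[558.83432637 -67.85628499 423.01670234] 54.892003661651266 [-0.6129782   0.14986552  0.49698125]
```

View pics/fin.png

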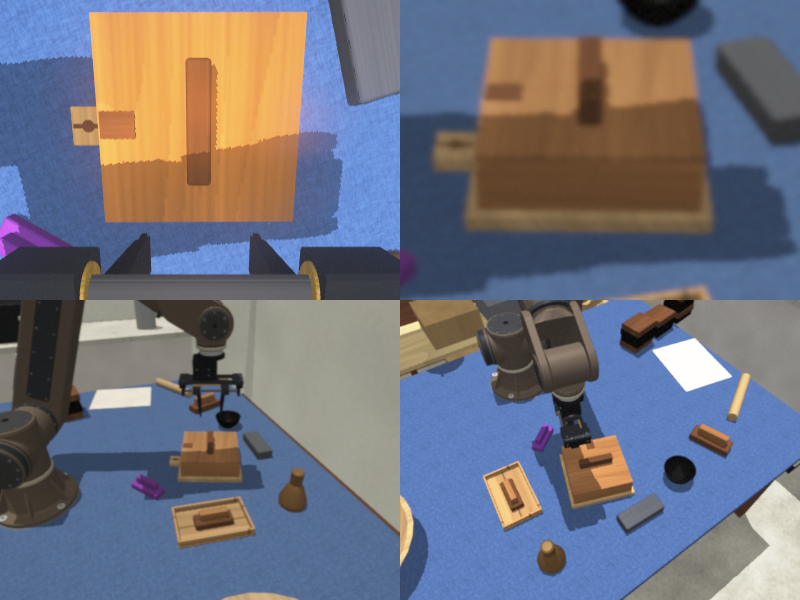

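The cover sits level on the base with its inlay (117,124) next to the mark (87,126). The pad lies flat in the tray, and the bowl, brush, inkstone and purple pad haven't moved. The rim touched down at TCP 272.1, which is 16.0 mm above its table height, so it is fully seated.

```bash
python3 -c "
from cell import *
print(job_done(),state()['t'])"
```

```text
the job is handed in; nothing more can be done
the job is handed in; nothing more can be done
```

The job is done and handed in after about 20.5 s of robot time. No verdict was reported.

I laid the brown pad sole down in the tray. Then I turned the block about 125° anticlockwise with the closed fingers in its notch, and put the cover on with its tongue side to the mark.

**Cover:** on lowering, its rim met the board 16.0 mm above table height, which is fully down. There was no contact on the way, and the force when I let go was about 5 N.

**Pad:** it touched the tray floor at about 14 N, and the pictures show it lying flat inside the walls.

**Others:** the bowl, brush, inkstone and purple pad look unmoved in the last pictures, and the arm was clear of everything.

**Off by a little:** before the cover went on, the notch measured about 1.5° short of the mark. I left it, as the tongue has about 9° of play. The wrist views disagreed by 1–2 mm on the centre of the case, so I used a value between them.

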